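# Close up the repaired instrument housing: lid on, four clips down

### The job

The board is repaired, so close its housing: lift the lid by its handle, set it down on the housing's seal, and fold the four hinged clips down round the rim one by one until each is hooked under the bead and fully home. The clips are brittle: never push one harder than about 15 N. Leave the other things on the bench where they are.

Things in the scene. Friction and masses are not known exactly. Their poses are not given: they have to be found in the camera images.
- housing: open grey plastic instrument housing with a repaired board in it, 86 x 116 mm (x, y) and 58 mm high, screwed to a 120 x 154 x 5 mm back plate that is fixed to the bench. Origin: centre of the back plate's underside, on the bench; z up, y along the long side. Walls 4 mm, so the mouth is 78 x 108 mm. The four clips of the lid hook under the rounded bead round its outside.
- rim_centre (a point): centre of the housing's mouth, level with the rim, 58 mm above its origin; axes as the housing's. A springy rubber seal stands 2.5 mm proud of the rim. The bead, 5.6 mm thick, has its centre 13.5 mm below this level and 8.5 mm out from the outer walls.
- lid: the housing's loose grey lid, plate 99 x 129 x 4 mm (x, y), its underside 9 mm above the origin. Origin: centre under the locating lip (76 x 106 mm, 9 mm deep, lower edge rounded, 1 mm play all round), which stands on the bench at first. Laid on the seal the origin is 51 mm above the housing's origin, up to 1 mm lower with the clips shut. Fits turned by half a turn too. About 0.5 kg.
- lid_grip (a point): centre of the lid's black bow handle: a bar 16 mm wide (lid x), 72 mm long (lid y) and 8 mm thick, 33 mm above the lid's origin, with 16 mm free below it between two posts; axes as the lid's
- clip_far (a joint): hinge of the black clip on the lid's +x side (48 mm wide, hinge 54 mm from the lid's centre and 11 mm above its origin), rad: 0 = down and hooked, 1.57 = sticking straight out; 1.5 to 1.9 at first. All clips: the free edge is a ridge, when shut 25 mm below the hinge axis and 8.5 mm further out. The outer face, to push on, looks up while the clip sticks out.
- clip_near (a joint): hinge of the black clip on the lid's -x side (48 mm wide, hinge 54 mm from the lid's centre and 11 mm above its origin), rad: 0 = down and hooked, 1.57 = sticking straight out; 1.5 to 1.9 at first. All clips: a press from above 5 to 10 mm inside the free edge folds it freely to 0.4; on the very edge it jams.
- clip_left (a joint): hinge of the black clip on the lid's +y side (42 mm wide, hinge 69 mm from the lid's centre and 11 mm above its origin), rad: 0 = down and hooked, 1.57 = sticking straight out; 1.5 to 1.9 at first. All clips: the hinges were fitted by hand, up to 1.5 mm in or out; pushing in at the ridge shoves the lid in its play, so the end place shifts up to 4 mm.
- clip_right (a joint): hinge of the black clip on the lid's -y side (42 mm wide, hinge 69 mm from the lid's centre and 11 mm above its origin), rad: 0 = down and hooked, 1.57 = sticking straight out; 1.5 to 1.9 at first. All clips: from 0.3 the hook rubs on the bead, 5 to 10 N, easing below 0.15, then a stiff stop at 0; half-way it stays unhooked. Over 15 N it cracks: creep in short steps.
- screw_tray: round metal screw tray, 87 mm, standing by; leave it alone
- calliper: calliper lying by; leave it alone
- tip_tin: round white tin, 50 mm across and 24 mm high, standing by; leave it alone
- spare_board: small circuit board lying by; leave it alone
- pump_bottle: white pump bottle, 68 mm across and 114 mm high, standing by; leave it alone
- screwdriver_c: small screwdriver, 128 mm, lying by; leave it alone

How it is judged:
By the outcome, as a careful person would: the job done as asked, in the order asked, and still so for the second after the job is handed in, with the robot touching nothing.
It also fails if it takes over 72 s, if anything falls off the work surface, if the arm or the gripper's body presses on something with over 40 N, if the wrist force passes 120 N, or if a joint passes its speed limit or range.

### The arm

A 7-joint arm with a two-finger parallel gripper is mounted at the origin on a cart in front of the work surface, level with it; the furniture and walls round the work are solid. World frame = base frame: x ahead of the robot, y to its left, z up, the work surface at z = 0. Lengths are in m, angles in rad, forces in N, time in s.
With the tool pointing down it reaches from about 0.425 to 0.95 m from the base axis. Payload 4.7 kg.
Tool frame: the origin (TCP) lies at the very end of the fingers, on their centre line; the grasp point (between the pads) lies 19 mm behind it; z points along the fingers, y is the line along which they close (so a half turn about z gives the same grasp; the last joint's range is limited). The gripper opens to 87 mm and grips with 3 to 60 N. Pads are 19 mm wide; open, the fingers measure 117 mm over their backs; the gripper's body (75 mm by 190 mm) begins 51 mm behind the grasp point.
Start: joints at [-1.146, 0.469, -0.049, 1.532, 0.024, 1.141, -0.082], TCP at [0.296, 0.607, 0.223] pointing down, gripper open.
Joint ranges: [-2.59, 2.59], [-0.33, 1.99], [-1.39, 1.29], [0.1, 2.45], [-1.04, 4.18], [0.21, 1.99], [-2.66, 2.66]. Speed limits (rad/s): [2.57, 2.57, 3.14, 3.14, 3.14, 3.14, 3.14].

### API

Orientations are given as a unit quaternion [x, y, z, w].
In Python, from rig import state, grab_frame, job_done, cut_out gives the robot as it stands. The module is installed in compiled form; this text tells all that it offers.
- The arm moves only by the shell command python3 -m jog 'ROWS' [OPENING]. ROWS is JSON, a list of rows, each an object with "offset": the shift along the world's x, y, z in cm, a list of three; "turn": the turn about the world's z in rad. A call has 1 to 8 rows; each row is the pose to reach, as a shift and turn from the pose commanded when the call began; what a row does not reach only later rows make up. A row lasts 1/12 s, in which the tool goes at most 41.7 mm and 7.16 degrees, less where a joint would pass 70% of its speed; a pose out of reach is approached as far as the arm can. A call with a gripper value outside its range is refused whole. OPENING is the opening, from 0 (shut) to 1 (fully open), set as the call begins (- or left out, the last holds). The fingers move at their own pace and stop on an object; the grip force is fixed at half the most. Time passes only in rows, so rows that repeat a pose let the fingers close. It gives the time, the measured TCP pose, the force, the opening and the grip force at its end, in the units of the state.
- state(): the state, without advancing time (a new reading comes with each control period).
- grab_frame(name): name is "side" or "top"; returns a dict with "image" (400x640x3 uint8, red, green, blue), "fx", "fy", "cx", "cy" (pixels), "rvec" (rotation vector, rad) and "tvec" (3), from world to camera coordinates, as OpenCV has them. Camera axes: x right, y down, z forward; pixel columns grow to the right and rows downward; lengths in m; the calibration is good to about 2 mm. A picture is of the moment at which its call begins. There is no depth.
- job_done(): hands the job in; it is judged then, once.
Trained networks look in a picture, given as the dict that the camera call returned (one of the last four; its "shot" number tells which), for a name from the list of things; names that differ only in an ending like _2 or _b are one class to them, and where a whole thing is asked for, a point or a joint stands for the part that bears it (a point fixed in the world has none). Each returns a list of dicts, best first, with "p" (0 to 1); they miss things now and then, are a little off and sometimes report something else, mostly with a low value. They report only what shows in the picture. A call takes as long as a camera call.
- cut_out(picture, target): "pixels" (400x640 bool, what is visible of it) and "rect" ([left, top, right, bottom] in pixels, round what is visible of it).
The state is a dict: "time_s": time; "joint_pos": joint angles; "qvel": joint speeds; "effort": joint torques, N m; "eef_pos": TCP position; "tcp_rot": TCP orientation; "wrist_force": force on the tool from outside, world axes, zero at the start; "ft_torque": the same for the moment, N m; "grip_width": finger opening in m; "grasp_force": force on a finger pad.
Only numpy, scipy, OpenCV 4.12 (cv2) and the standard library are available. Lean on these libraries where they do the work, as an engineer would, in place of code of your own. Each camera call takes 0.05 s, during which the arm holds its last target. There are 200 camera calls.

## Working session

There is one attempt and no reset: what is moved stays moved. The work goes in short steps, Python scripts to look and compute and a shell command to move; the robot and the scene stay as the last step left them, time stands still between calls to the robot, and variables do not carry over. Pictures are saved under pics/ and viewed, at most 10 in all, crops included, and the job is handed in when it is done.

```bash
mkdir -p pics
cat > h.py <<'E'
import numpy as np,cv2
from rig import *
def cam(f):
    R=cv2.Rodrigues(np.array(f["rvec"],float))[0]; return R,np.array(f["tvec"],float)
def ray(f,u,v,z):
    R,t=cam(f); c=-R.T@t; d=R.T@np.array([(u-f["cx"])/f["fx"],(v-f["cy"])/f["fy"],1]); return c+d*(z-c[2])/d[2]
def proj(f,p):
    R,t=cam(f); q=(R@np.atleast_2d(p).T).T+t; return np.c_[q[:,0]/q[:,2]*f["fx"]+f["cx"],q[:,1]/q[:,2]*f["fy"]+f["cy"]]
E
python3 - <<'E'
from h import *
s=state();print({k:np.round(v,3) for k,v in s.items()})
ims=[]
for n in("top","side"):
    f=grab_frame(n);ims.append(f["image"]);cv2.imwrite(f"pics/{n}0.png",f["image"][...,::-1])
    R,t=cam(f);print(n,f["fx"],f["cx"],f["cy"],-R.T@t,R.round(3).tolist())
    for o in("housing","lid","lid_grip","screw_tray","pump_bottle","tip_tin","calliper","spare_board","screwdriver_c"):
        for r in cut_out(f,o)[:2]:
            m=r["pixels"];v,u=np.nonzero(m);print(o,round(r["p"],2),r["rect"],m.sum(),ray(f,u.mean(),v.mean(),0.03).round(3))
E
```

```text
{'time_s': np.float64(0.0), 'joint_pos': array([-1.146,  0.469, -0.049,  1.534,  0.024,  1.141, -0.082]), 'qvel': array([ 0.001,  0.   , -0.001,  0.002, -0.001,  0.001, -0.001]), 'effort': array([-0.0000e+00, -5.0798e+01, -8.1000e-02, -2.3614e+01, -6.1000e-02,
        3.8000e-02,  0.0000e+00]), 'eef_pos': array([0.296, 0.606, 0.221]), 'tcp_rot': array([ 0.225,  0.974, -0.001, -0.   ]), 'wrist_force': array([-0.249,  0.096, -0.304]), 'ft_torque': array([ 0.018, -0.025, -0.005]), 'grasp_force': np.float64(0.0), 'grip_width': np.float64(0.087)}
top 398.0055325529962 318.3307289562181 196.67281991883362 [ 0.44253947 -0.07436305  1.11181244] [[-0.022, -1.0, -0.001], [-0.994, 0.022, -0.107], [0.107, -0.001, -0.994]]
housing 0.93 [281.2, 156.9, 335.8, 201.8] 2468 [ 0.608 -0.052  0.03 ]
lid 0.67 [361.3, 138.4, 429.4, 196.0] 2486 [ 0.634 -0.291  0.03 ]
lid_grip 0.66 [361.9, 139.2, 427.3, 196.2] 2444 [ 0.635 -0.291  0.03 ]
screw_tray 0.93 [320.6, 238.7, 356.3, 266.7] 793 [ 0.401 -0.121  0.03 ]
pump_bottle 0.84 [229.4, 111.3, 259.4, 144.4] 748 [0.759 0.127 0.03 ]
tip_tin 0.54 [329.1, 217.9, 349
[... 483 characters left out ...]
 -0.71]]
housing 0.96 [271.4, 168.9, 339.8, 224.0] 2411 [ 0.603 -0.057  0.03 ]
housing 0.73 [256.7, 118.8, 279.4, 163.6] 940 [0.78  0.136 0.03 ]
lid 0.59 [361.0, 195.7, 435.4, 244.8] 2257 [ 0.619 -0.299  0.03 ]
lid_grip 0.91 [359.4, 191.2, 436.3, 246.0] 2327 [ 0.62 -0.3   0.03]
screw_tray 0.29 [269.5, 171.8, 340.6, 224.3] 2433 [ 0.603 -0.057  0.03 ]
pump_bottle 0.57 [256.8, 117.3, 279.3, 161.9] 926 [0.782 0.138 0.03 ]
tip_tin 0.72 [303.3, 233.2, 323.4, 256.6] 358 [ 0.465 -0.131  0.03 ]
tip_tin 0.42 [272.3, 170.5, 339.6, 222.4] 2600 [ 0.603 -0.057  0.03 ]
calliper 0.87 [181.5, 234.1, 264.5, 260.0] 801 [0.376 0.079 0.03 ]
spare_board 0.79 [331.5, 172.2, 359.0, 183.1] 319 [ 0.71  -0.124  0.03 ]
```

View pics/top0.png

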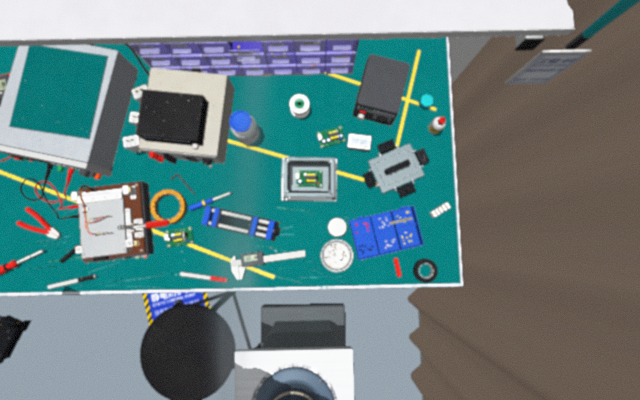

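View pics/side0.png

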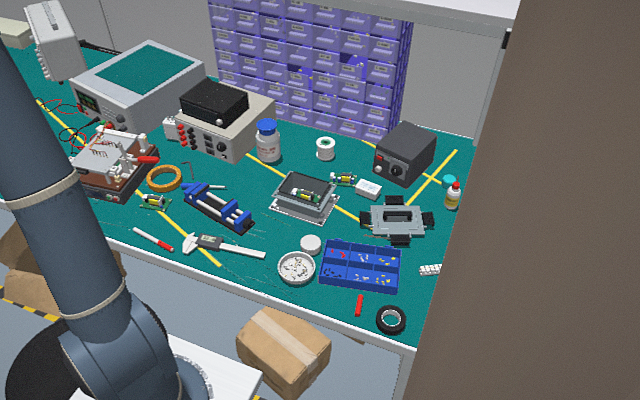

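```bash
cat > fit.py <<'E'
from h import *
from scipy.optimize import minimize
def box(hx,hy,z0,z1,cx=0,cy=0): return np.array([[cx+a*hx,cy+b*hy,z] for a in(-1,1) for b in(-1,1) for z in(z0,z1)])
HOUS=[box(.060,.077,0,.005),box(.043,.058,0,.0605),box(.0543,.0693,.0417,.0473)]
def lidparts(th=(1.6,)*4):
    L=[box(.0495,.0645,.009,.013),box(.008,.036,.029,.037)]
    for (dx,dy,h,w),t in zip([(1,0,.054,.024),(-1,0,.054,.024),(0,1,.069,.021),(0,-1,.069,.021)],th):
        c,s=np.cos(t),np.sin(t); o=.0085*c+.025*s; u=-.025*c+.0085*s
        P=[]
        for d,z in((h,.009),(h,.013),(h+o,.011+u),(h+.025*s,.011-.025*c)):
            for q in(-w,w): P.append([dx*d+(dy!=0)*q,dy*d+(dx!=0)*q,z])
        L.append(np.array(P))
    return L
S=8
def render(f,parts,p,rect,z0=0):
    l,t,r,b=rect; im=np.zeros(((b-t)*S,(r-l)*S),np.uint8); c,s=np.cos(p[2]),np.sin(p[2])
    for P in parts:
        Q=np.c_[p[0]+c*P[:,0]-s*P[:,1],p[1]+s*P[:,0]+c*P[:,1],P[:,2]+z0]
        uv=(proj(f,Q)-[l-.5,t-.5])*S
        cv2.fillConvexPoly(im,cv2.convexHull(np.round(uv).astype(np.int32)),1)
    return cv2.resize(im.astype(np.float32),(r-l,b-t),interpolation=cv2.INTER_AREA)
def fit(obs,partsf,p0,z0=0):
    """obs: list of (frame,mask)"""
    R=[]
    for f,m in obs:
        v,u=np.nonzero(m);R.append((max(u.min()-12,0),max(v.min()-12,0),u.max()+12,v.max()+12))
    def cost(p):
        q=0
        for (f,m),r in zip(obs,R):
            a=render(f,partsf(p),p,r,z0);q+=np.abs(a-m[r[1]:r[3],r[0]:r[2]]).sum()/m.sum()
        return q
    p0=np.array(p0,float);n=len(p0)
    st=np.r_[.008,.008,.1,[.12]*(n-3)]
    sim=np.vstack([p0]+[p0+st[i]*np.eye(n)[i] for i in range(n)])
    r=minimize(cost,p0,method="Nelder-Mead",options=dict(initial_simplex=sim,xatol=1e-4,fatol=1e-4,maxiter=600))
    return r.x,r.fun
E
python3 - <<'E'
from fit import *
F={n:grab_frame(n) for n in("top","side")}
H={n:cut_out(F[n],"housing")[0]["pixels"] for n in F}; L={n:cut_out(F[n],"lid")[0]["pixels"] for n in F}
yl=-0.3
for ks in(["top"],["side"],["top","side"]):
    print(ks,"housing",*fit([(F[k],H[k]) for k in ks],lambda p:HOUS,[.605,-.054,0]))
    for y0 in(-.35,.35):
        print(ks,"lid",y0,*fit([(F[k],L[k]) for k in ks],lambda p:lidparts(p[3:7]),[.633,-.292,y0,1.6,1.6,1.6,1.6]))
f=F["top"]["image"];g=F["side"]["image"]
a=cv2.resize(f[120:220,265:465],None,fx=4,fy=4,interpolation=cv2.INTER_CUBIC)[:300];a=cv2.resize(f[130:205,270:440],None,fx=4,fy=4,interpolation=cv2.INTER_CUBIC)
b=cv2.resize(g[165:250,265:440],(680,330),interpolation=cv2.INTER_CUBIC)[:300]
cv2.imwrite("pics/z1.png",np.vstack([a,b])[:600,:,::-1])
E
```

```text
Traceback (most recent call last):
IndexError: list index out of range
```

```bash
cat > get.py <<'E'
from fit import *
def get(n,names,tries=3):
    out=None
    for _ in range(tries):
        f=grab_frame(n)
        for o in names:
            r=cut_out(f,o)
            if r and r[0]["p"]>.5: return f,r[0]["pixels"]
    raise SystemExit("not found "+n+str(names))
E
python3 - <<'E'
from get import *
H={n:get(n,["housing"]) for n in("top","side")}; L={n:get(n,["lid","lid_grip"]) for n in H}
for ks in(["top"],["side"],["top","side"]):
    print(ks,"housing",*fit([H[k] for k in ks],lambda p:HOUS,[.605,-.054,0]))
    for y0 in(-.25,.25):
        print(ks,"lid",y0,*fit([L[k] for k in ks],lambda p:lidparts(p[3:7]),[.633,-.292,y0,1.6,1.6,1.6,1.6]))
f=L["top"][0]["image"];g=L["side"][0]["image"]
a=cv2.resize(f[130:205,270:440],None,fx=4,fy=4,interpolation=cv2.INTER_CUBIC)
b=cv2.resize(g[165:240,270:440],None,fx=4,fy=4,interpolation=cv2.INTER_CUBIC)
cv2.imwrite("pics/z1.png",np.vstack([a,b])[:600,:,::-1])
E
```

```text
['top'] housing [ 0.61300386 -0.0504933  -0.02635455] 0.028581669498725572
['top'] lid -0.25 [ 0.63792037 -0.2940353   0.37655063  1.46471442  1.76091531  1.12026178
  2.02915099] 0.0859641638225256
['top'] lid 0.25 [ 0.63792423 -0.29394415  0.38076577  1.51995397  1.68125351  1.60291076
  1.60900548] 0.08991040955631399
['side'] housing [ 0.61453525 -0.05053966 -0.03083881] 0.034347739888977005
['side'] lid -0.25 [ 0.64086339 -0.29559085  0.35680641  1.38220459  0.6876373   1.00518523
  1.99394919] 0.11039489121160409
['side'] lid 0.25 [ 0.63977391 -0.29559933  0.38549343  1.63836092  1.36175867  1.63806532
  1.71723348] 0.09225015998293515
['top', 'side'] housing [ 0.6139896  -0.05032366 -0.02939985] 0.0675523795442923
['top', 'side'] lid -0.25 [ 0.63936303 -0.29620321  0.3884921   1.29840795  0.9969397   1.38843608
  1.76646105] 0.20949765358361774
['top', 'side'] lid 0.25 [ 0.63876761 -0.29455931  0.38072523  1.60929319  1.52777116  1.53066115
  1.64081671] 0.19840550341296928
```

View pics/z1.png

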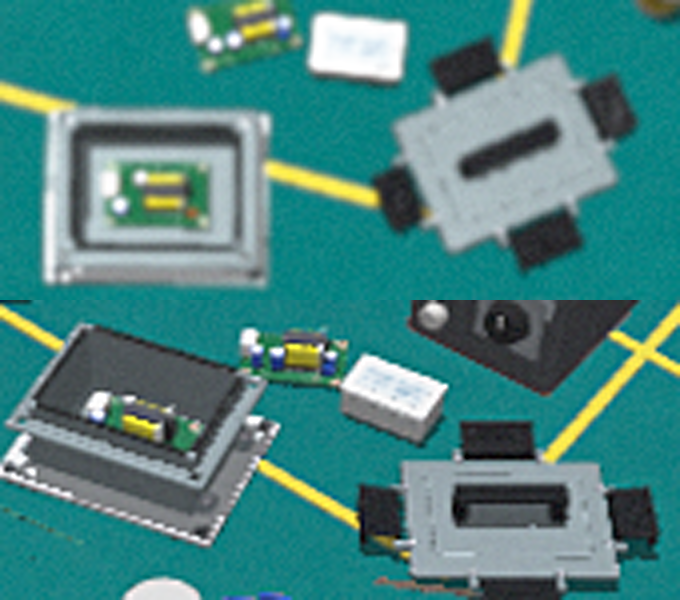

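The top crop shows the housing at about (160,195) with its mouth open. The lid is at (508,155), turned about 0.38 rad, with its clips sticking out and the handle bar clear. The fits from both views agree: housing (0.6135, -0.0505, -0.03), lid (0.6388, -0.2945, 0.38).

```bash
python3 -m jog '[{"offset":[1.4,-3.8,0.5],"turn":-0.1},{"offset":[2.8,-7.6,1],"turn":-0.2},{"offset":[4.2,-11.4,1.5],"turn":-0.3},{"offset":[5.6,-15.2,2],"turn":-0.4},{"offset":[7,-19,2],"turn":-0.5},{"offset":[8.4,-22.8,2],"turn":-0.6},{"offset":[9.8,-26.6,2],"turn":-0.7},{"offset":[11.2,-30.4,2],"turn":-0.736}]' 1
```

```text
time_s: 2.27
eef_pos: [0.4083, 0.3009, 0.243]
tcp_rot: [0.562, 0.827, 0.001, 0.0]
wrist_force: [0.9, -0.3, -0.6]
grip_width: 0.087
grasp_force: 0.0
```

```bash
python3 -m jog '[{"offset":[1.5,-3.8,0]},{"offset":[3,-7.6,0]},{"offset":[4.5,-11.4,0]},{"offset":[6,-15.2,0]},{"offset":[7.5,-19,0]},{"offset":[9,-22.8,0]},{"offset":[10.5,-26.6,0]},{"offset":[12,-30.4,0]}]'
python3 -m jog '[{"offset":[1.4,-3.7,0]},{"offset":[2.8,-7.4,0]},{"offset":[4.2,-11.1,-2]},{"offset":[5.6,-14.8,-4]},{"offset":[7,-18.4,-6]},{"offset":[8.4,-22,-8]},{"offset":[9.8,-25.7,-10]},{"offset":[11.1,-29.3,-12]}]'
python3 -m jog '[{"offset":[0,0,-2]},{"offset":[0,0,-2]},{"offset":[0,0,-2]}]'
```

```text
invalid input at $[0]: expected keys offset, turn
invalid input at $[0]: expected keys offset, turn
invalid input at $[0]: expected keys offset, turn
```

```bash
python3 -m jog '[{"offset":[1.5,-3.8,0],"turn":0},{"offset":[3,-7.6,0],"turn":0},{"offset":[4.5,-11.4,0],"turn":0},{"offset":[6,-15.2,0],"turn":0},{"offset":[7.5,-19,0],"turn":0},{"offset":[9,-22.8,0],"turn":0},{"offset":[10.5,-26.6,0],"turn":0},{"offset":[12,-30.4,0],"turn":0}]'
python3 -m jog '[{"offset":[1.4,-3.7,0],"turn":0},{"offset":[2.8,-7.4,0],"turn":0},{"offset":[4.2,-11.1,-2],"turn":0},{"offset":[5.6,-14.8,-4],"turn":0},{"offset":[7,-18.4,-6],"turn":0},{"offset":[8.4,-22,-8],"turn":0},{"offset":[9.8,-25.7,-10],"turn":0},{"offset":[11.1,-29.3,-12],"turn":0}]'
python3 -m jog '[{"offset":[0,0,-2],"turn":0},{"offset":[0,0,-2],"turn":0},{"offset":[0,0,-2],"turn":0}]'
```

```text
time_s: 2.93
eef_pos: [0.5283, -0.0032, 0.243]
tcp_rot: [0.56, 0.828, 0.001, 0.0]
wrist_force: [1.1, 0.8, 0.7]
grip_width: 0.0869
grasp_force: 0.0
time_s: 3.6
eef_pos: [0.6356, -0.2847, 0.1276]
tcp_rot: [0.56, 0.828, 0.0, 0.0]
wrist_force: [0.9, 1.3, 0.0]
grip_width: 0.087
grasp_force: 0.0
time_s: 3.85
eef_pos: [0.6342, -0.2826, 0.1073]
tcp_rot: [0.56, 0.828, -0.0, -0.002]
wrist_force: [0.3, 1.5, 0.2]
grip_width: 0.0868
grasp_force: 0.0
```

```bash
python3 -m jog '[{"offset":[0.45,-1.2,0],"turn":0},{"offset":[0.45,-1.2,0],"turn":0},{"offset":[0.45,-1.2,-2.5],"turn":0},{"offset":[0.45,-1.2,-4.5],"turn":0},{"offset":[0.45,-1.2,-4.5],"turn":0},{"offset":[0.45,-1.2,-4.5],"turn":0}]' 0.4
python3 - <<'E'
from get import *
f,m=get("top",["lid","lid_grip"]);g,m2=get("side",["lid","lid_grip"])
a=cv2.resize(f["image"][130:205,350:450],None,fx=4,fy=4,interpolation=cv2.INTER_CUBIC)
b=cv2.resize(g["image"][160:260,350:450],None,fx=4,fy=3,interpolation=cv2.INTER_CUBIC)
cv2.imwrite("pics/z2.png",np.hstack([a,b])[:,:,::-1])
E
```

```text
time_s: 4.35
eef_pos: [0.6396, -0.2946, 0.0642]
tcp_rot: [0.56, 0.828, 0.0, -0.0]
wrist_force: [-0.6, 1.0, -0.4]
grip_width: 0.0548
grasp_force: 0.0
```

View pics/z2.png

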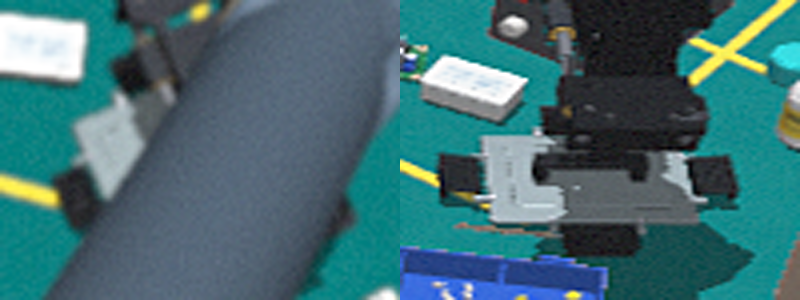

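The arm hides the lid in the top crop. In the side crop the gripper is centred over the handle at (600,160), with the clips clear of the fingers.

```bash
python3 -m jog '[{"offset":[0,0,-1],"turn":0},{"offset":[0,0,-2],"turn":0},{"offset":[0,0,-3],"turn":0},{"offset":[0,0,-4],"turn":0},{"offset":[0,0,-4.6],"turn":0},{"offset":[0,0,-4.6],"turn":0},{"offset":[0,0,-4.6],"turn":0}]'
python3 -m jog '[{"offset":[0,0,0],"turn":0},{"offset":[0,0,0],"turn":0},{"offset":[0,0,0],"turn":0},{"offset":[0,0,0],"turn":0},{"offset":[0,0,0],"turn":0},{"offset":[0,0,0],"turn":0},{"offset":[0,0,0],"turn":0}]' 0
```

```text
time_s: 5.13
eef_pos: [0.639, -0.2952, 0.0168]
tcp_rot: [0.56, 0.828, -0.0, -0.001]
wrist_force: [0.1, -0.4, 0.5]
grip_width: 0.0352
grasp_force: 0.0
time_s: 5.72
eef_pos: [0.6398, -0.2954, 0.0182]
tcp_rot: [0.56, 0.828, 0.0, 0.0]
wrist_force: [0.5, 0.3, 2.0]
grip_width: 0.0154
grasp_force: 30.0
```

```bash
python3 -m jog '[{"offset":[0,0,1],"turn":0},{"offset":[0,0,3],"turn":0},{"offset":[0,0,6],"turn":0},{"offset":[0,0,9],"turn":0},{"offset":[0,0,12],"turn":0},{"offset":[0,0.5,13],"turn":-0.05},{"offset":[-0.3,3,13],"turn":-0.1},{"offset":[-0.6,6,13],"turn":-0.2}]'
python3 -m jog '[{"offset":[-0.4,3.5,0],"turn":-0.05},{"offset":[-0.8,7,0],"turn":-0.1},{"offset":[-1.2,10.5,0],"turn":-0.15},{"offset":[-1.6,14,0],"turn":-0.2},{"offset":[-1.8,16.5,0],"turn":-0.21},{"offset":[-2,18.2,0],"turn":-0.21},{"offset":[-2,18.5,0],"turn":-0.21},{"offset":[-2,18.5,0],"turn":-0.21}]'
python3 - <<'E'
from get import *
H,L=[get("side",[o]) for o in("housing","lid")]
s=state();print(s["eef_pos"],s["wrist_force"],s["grip_width"]);p=s["eef_pos"]
T=get("top",["housing"])
for Lx in [L]:
    print("lid side",*fit([Lx],lambda q:lidparts((1.6,)*4),[p[0],p[1],-.03],z0=p[2]-.0182))
g=L[0]["image"];cv2.imwrite("pics/z3.png",cv2.resize(g[90:240,230:380],None,fx=4,fy=4,interpolation=cv2.INTER_CUBIC)[:,:,::-1])
E
```

```text
time_s: 6.38
eef_pos: [0.6319, -0.2383, 0.1487]
tcp_rot: [0.644, 0.765, -0.001, 0.001]
wrist_force: [-1.1, 1.0, -6.4]
grip_width: 0.0155
grasp_force: 30.0
time_s: 7.05
eef_pos: [0.6124, -0.0481, 0.1469]
tcp_rot: [0.716, 0.698, -0.0, -0.001]
wrist_force: [0.2, -0.8, -4.8]
grip_width: 0.0156
grasp_force: 30.0
[ 0.61303385 -0.05255909  0.1476695 ] [ 0.24766304 -0.49876287 -6.84921925] 0.015055851003115397
lid side [ 0.60965397 -0.05264499 -0.00710163] 0.4754650416933932
```

View pics/z3.png

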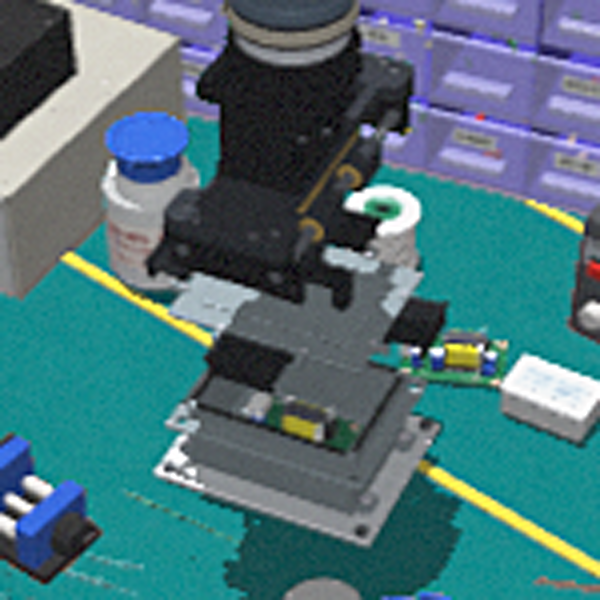

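The lid hangs level over the housing at (320,330), nearly aligned and slightly right of the mouth. The pump bottle and spool are clear.

```bash
python3 -m jog '[{"offset":[0.07,0.1,-2],"turn":-0.003},{"offset":[0.07,0.1,-4],"turn":-0.003},{"offset":[0.07,0.1,-5.5],"turn":-0.003},{"offset":[0.07,0.1,-6.2],"turn":-0.003},{"offset":[0.07,0.1,-6.2],"turn":-0.003},{"offset":[0.07,0.1,-6.2],"turn":-0.003}]'
python3 -m jog '[{"offset":[0,0,-0.2],"turn":0},{"offset":[0,0,-0.4],"turn":0},{"offset":[0,0,-0.4],"turn":0},{"offset":[0,0,-0.4],"turn":0}]'
python3 -m jog '[{"offset":[0,0,-0.2],"turn":0},{"offset":[0,0,-0.4],"turn":0},{"offset":[0,0,-0.4],"turn":0},{"offset":[0,0,-0.4],"turn":0}]'
```

```text
time_s: 7.85
eef_pos: [0.6144, -0.0501, 0.0859]
tcp_rot: [0.719, 0.695, -0.0, 0.0]
wrist_force: [1.2, -0.7, -4.4]
grip_width: 0.0153
grasp_force: 30.0
time_s: 8.18
eef_pos: [0.6143, -0.0492, 0.0821]
tcp_rot: [0.718, 0.696, 0.0, 0.0]
wrist_force: [-0.1, -0.5, -5.4]
grip_width: 0.0157
grasp_force: 30.0
time_s: 8.52
eef_pos: [0.6139, -0.0493, 0.0775]
tcp_rot: [0.718, 0.696, -0.0, -0.0]
wrist_force: [-0.1, -0.3, -4.9]
grip_width: 0.0156
grasp_force: 30.0
```

```bash
python3 -m jog '[{"offset":[0,-0.1,-0.1],"turn":0},{"offset":[0,-0.15,-0.3],"turn":0},{"offset":[0,-0.15,-0.3],"turn":0},{"offset":[0,-0.15,-0.3],"turn":0}]'
python3 -m jog '[{"offset":[0,0,-0.2],"turn":0},{"offset":[0,0,-0.2],"turn":0},{"offset":[0,0,-0.2],"turn":0}]'
```

```text
time_s: 8.85
eef_pos: [0.6139, -0.0509, 0.0744]
tcp_rot: [0.718, 0.696, -0.0, -0.0]
wrist_force: [0.7, 0.0, -5.0]
grip_width: 0.0152
grasp_force: 30.0
time_s: 9.1
eef_pos: [0.614, -0.0507, 0.0725]
tcp_rot: [0.718, 0.696, -0.0, -0.0]
wrist_force: [-0.8, -0.1, -5.7]
grip_width: 0.0154
grasp_force: 30.0
```

```bash
python3 -m jog '[{"offset":[0,0,-0.2],"turn":0},{"offset":[0,0,-0.3],"turn":0},{"offset":[0,0,-0.3],"turn":0}]'
python3 -m jog '[{"offset":[0,0,-0.1],"turn":0},{"offset":[0,0,-0.1],"turn":0}]'
```

```text
time_s: 9.35
eef_pos: [0.6141, -0.0508, 0.0696]
tcp_rot: [0.718, 0.696, 0.0, -0.0]
wrist_force: [-0.1, 0.3, -3.8]
grip_width: 0.0155
grasp_force: 30.0
time_s: 9.52
eef_pos: [0.6144, -0.0509, 0.0693]
tcp_rot: [0.718, 0.696, 0.0, 0.0]
wrist_force: [-0.6, 0.2, 0.7]
grip_width: 0.0152
grasp_force: 30.0
```

```bash
python3 -m jog '[{"offset":[0,0,0],"turn":0},{"offset":[0,0,0],"turn":0},{"offset":[0,0,0],"turn":0},{"offset":[0,0,0],"turn":0}]' 0.4
python3 -m jog '[{"offset":[0,0,1],"turn":0},{"offset":[0,0,3],"turn":0},{"offset":[0,0,6],"turn":0},{"offset":[0,0,9],"turn":0},{"offset":[0,4,9],"turn":0},{"offset":[0,8,9],"turn":0},{"offset":[0,9,9],"turn":0},{"offset":[0,9,9],"turn":0}]' 0
python3 - <<'E'
from get import *
L=get("side",["lid","lid_grip"]);s=state();print(s["eef_pos"],s["wrist_force"])
print("lid side",*fit([L],lambda q:lidparts(q[3:7]),[.614,-.051,-.03,1.6,1.6,1.6,1.6],z0=.051))
g=L[0]["image"];cv2.imwrite("pics/z4.png",cv2.resize(g[90:240,230:380],None,fx=4,fy=4,interpolation=cv2.INTER_CUBIC)[:,:,::-1])
E
```

```text
time_s: 9.85
eef_pos: [0.6145, -0.0509, 0.0689]
tcp_rot: [0.718, 0.696, 0.0, 0.0]
wrist_force: [-0.2, 0.4, -0.8]
grip_width: 0.032
grasp_force: 0.0
time_s: 10.52
eef_pos: [0.6142, 0.0452, 0.1591]
tcp_rot: [0.715, 0.699, 0.001, -0.001]
wrist_force: [-0.2, -0.8, -0.3]
grip_width: 0.0008
grasp_force: 0.0
[0.61413015 0.03932536 0.15913044] [ 0.78259668 -1.18300693 -0.37001911]
lid side [ 0.614 -0.051 -0.03   1.6    1.6    1.6    1.6  ] 1.0
```

View pics/z4.png

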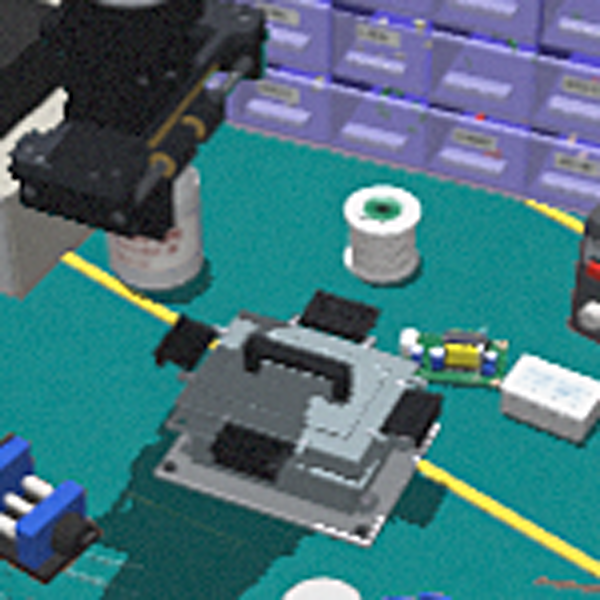

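The lid sits flush on the housing at (310,380), with all four clips standing out. The left clip is at (188,340) and the others are at (340,315), (412,415) and (245,447).

```bash
python3 -m jog '[{"offset":[0.25,-0.35,-3],"turn":0},{"offset":[0.25,-0.35,-5.5],"turn":0},{"offset":[0.25,-0.35,-7.5],"turn":0},{"offset":[0.25,-0.35,-7.7],"turn":0},{"offset":[0.25,-0.35,-7.7],"turn":0}]'
python3 -m jog '[{"offset":[0,0,-0.2],"turn":0},{"offset":[0,0,-0.4],"turn":0}]'
python3 -m jog '[{"offset":[0,0,-0.2],"turn":0},{"offset":[0,0,-0.4],"turn":0}]'
python3 -m jog '[{"offset":[0,0,-0.2],"turn":0},{"offset":[0,0,-0.4],"turn":0}]'
python3 -m jog '[{"offset":[0,0,-0.2],"turn":0},{"offset":[0,0,-0.3],"turn":0}]'
```

```text
time_s: 11.03
eef_pos: [0.6158, 0.0337, 0.0809]
tcp_rot: [0.719, 0.695, -0.001, -0.0]
wrist_force: [1.3, -0.6, -0.1]
grip_width: 0.0003
grasp_force: 0.0
time_s: 11.2
eef_pos: [0.6179, 0.0349, 0.0793]
tcp_rot: [0.719, 0.695, 0.001, 0.001]
wrist_force: [0.6, 0.4, 0.2]
grip_width: 0.0003
grasp_force: 0.0
time_s: 11.37
eef_pos: [0.6172, 0.0357, 0.0745]
tcp_rot: [0.718, 0.696, 0.001, 0.001]
wrist_force: [-0.4, -0.2, 1.2]
grip_width: 0.0003
grasp_force: 0.0
time_s: 11.53
eef_pos: [0.6168, 0.036, 0.0699]
tcp_rot: [0.718, 0.696, 0.0, 0.0]
wrist_force: [0.8, 0.7, 0.3]
grip_width: 0.0004
grasp_force: 0.3
time_s: 11.7
eef_pos: [0.6168, 0.0365, 0.0667]
tcp_rot: [0.718, 0.696, 0.001, -0.0]
wrist_force: [-0.7, 1.4, 2.2]
grip_width: 0.0003
grasp_force: 1.6
```

```bash
python3 -m jog '[{"offset":[0,0,-0.2],"turn":0},{"offset":[0,-0.05,-0.4],"turn":0}]'
python3 -m jog '[{"offset":[0,0,-0.2],"turn":0},{"offset":[0,-0.05,-0.4],"turn":0}]'
python3 -m jog '[{"offset":[0,-0.05,-0.2],"turn":0},{"offset":[0,-0.1,-0.4],"turn":0}]'
python3 -m jog '[{"offset":[0,-0.05,-0.2],"turn":0},{"offset":[0,-0.1,-0.4],"turn":0}]'
```

```text
time_s: 11.87
eef_pos: [0.6171, 0.0368, 0.0629]
tcp_rot: [0.718, 0.696, 0.001, -0.0]
wrist_force: [0.6, 5.5, 3.2]
grip_width: 0.0001
grasp_force: 2.8
time_s: 12.03
eef_pos: [0.6169, 0.0365, 0.0584]
tcp_rot: [0.718, 0.696, 0.001, -0.0]
wrist_force: [0.5, 6.4, 1.8]
grip_width: 0.0002
grasp_force: 3.3
time_s: 12.2
eef_pos: [0.6169, 0.0359, 0.0546]
tcp_rot: [0.718, 0.696, 0.001, -0.001]
wrist_force: [-0.1, 7.3, 3.7]
grip_width: 0.0005
grasp_force: 3.6
time_s: 12.37
eef_pos: [0.617, 0.036, 0.0507]
tcp_rot: [0.718, 0.696, 0.002, -0.001]
wrist_force: [0.1, 9.2, 4.1]
grip_width: 0.0007
grasp_force: 4.4
```

```bash
python3 -m jog '[{"offset":[0,0.6,0],"turn":0},{"offset":[0,1.8,0],"turn":0},{"offset":[0,1.8,-1],"turn":0},{"offset":[0,1.8,-2.1],"turn":0},{"offset":[0,1.8,-2.1],"turn":0},{"offset":[0,1.8,-2.1],"turn":0}]'
python3 -m jog '[{"offset":[0,-0.2,0],"turn":0},{"offset":[0,-0.4,0],"turn":0}]'
python3 -m jog '[{"offset":[0,-0.2,0],"turn":0},{"offset":[0,-0.3,0],"turn":0}]'
python3 -m jog '[{"offset":[0,-0.1,0],"turn":0},{"offset":[0,-0.2,0],"turn":0}]'
python3 -m jog '[{"offset":[0,-0.1,0],"turn":0},{"offset":[0,-0.1,0],"turn":0}]'
```

```text
time_s: 12.87
eef_pos: [0.6154, 0.0497, 0.0281]
tcp_rot: [0.719, 0.695, -0.002, -0.0]
wrist_force: [0.4, 0.1, -0.7]
grip_width: 0.0008
grasp_force: 0.0
time_s: 13.03
eef_pos: [0.6167, 0.0459, 0.0297]
tcp_rot: [0.719, 0.695, -0.0, 0.0]
wrist_force: [1.0, 0.2, 0.5]
grip_width: 0.0005
grasp_force: 0.0
time_s: 13.2
eef_pos: [0.6168, 0.0428, 0.03]
tcp_rot: [0.719, 0.695, 0.0, 0.0]
wrist_force: [-0.8, -0.1, -0.1]
grip_width: 0.0004
grasp_force: 0.0
time_s: 13.37
eef_pos: [0.6167, 0.0415, 0.0299]
tcp_rot: [0.718, 0.696, 0.0, 0.0]
wrist_force: [0.0, -0.1, 0.5]
grip_width: 0.0006
grasp_force: 0.0
time_s: 13.53
eef_pos: [0.6166, 0.0405, 0.0297]
tcp_rot: [0.718, 0.696, 0.0, 0.0]
wrist_force: [-0.1, -0.3, -0.2]
grip_width: 0.0006
grasp_force: 0.0
```

```bash
python3 -m jog '[{"offset":[0,-0.1,0],"turn":0},{"offset":[0,-0.1,0],"turn":0}]'
python3 -m jog '[{"offset":[0,-0.1,0],"turn":0},{"offset":[0,-0.1,0],"turn":0}]'
python3 -m jog '[{"offset":[0,-0.06,0],"turn":0},{"offset":[0,-0.06,0],"turn":0}]'
```

```text
time_s: 13.7
eef_pos: [0.6166, 0.0396, 0.0296]
tcp_rot: [0.718, 0.696, 0.0, 0.0]
wrist_force: [-0.2, -0.6, 0.7]
grip_width: 0.0002
grasp_force: 0.0
time_s: 13.87
eef_pos: [0.6166, 0.0385, 0.0296]
tcp_rot: [0.718, 0.696, -0.0, 0.0]
wrist_force: [-0.4, 0.2, 0.3]
grip_width: 0.0003
grasp_force: 0.0
time_s: 14.03
eef_pos: [0.6166, 0.0382, 0.0296]
tcp_rot: [0.718, 0.696, 0.0, -0.0]
wrist_force: [-0.6, -0.3, 0.2]
grip_width: 0.0006
grasp_force: 0.0
```

Run:
```python
from get import *
f=grab_frame("top");g=grab_frame("side")
a=cv2.resize(f["image"][140:215,265:350],(400,353),interpolation=cv2.INTER_CUBIC)
b=cv2.resize(g["image"][130:230,265:345],(400,500),interpolation=cv2.INTER_CUBIC)[:353*2]
a=cv2.copyMakeBorder(a,0,147,0,0,cv2.BORDER_CONSTANT)
cv2.imwrite("pics/z5.png",np.hstack([a,b])[:,:,::-1])
```

```text
(no output)
```

View pics/z5.png

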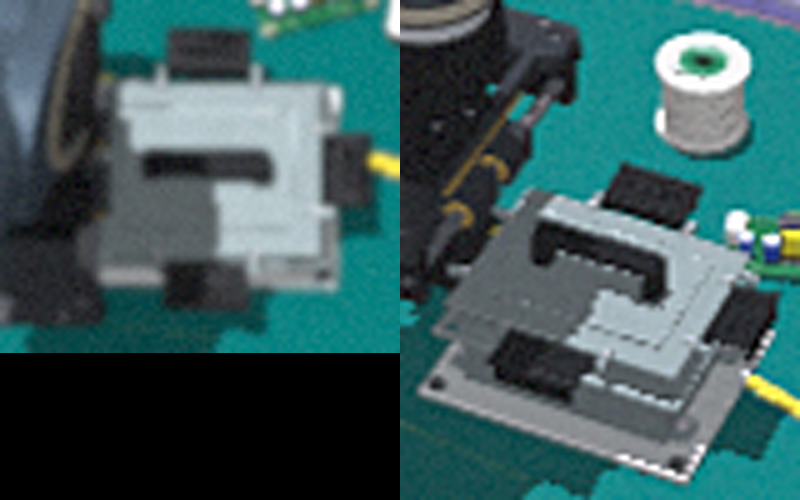

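The gripper hides the left side, but the left clip no longer sticks out (only its hinge arm shows at (462,268)), so it is folded. The other three still stand out. I'll keep creeping in.

```bash
python3 -m jog '[{"offset":[0,-0.08,0],"turn":0},{"offset":[0,-0.08,0],"turn":0}]'
python3 -m jog '[{"offset":[0,-0.08,0],"turn":0},{"offset":[0,-0.08,0],"turn":0}]'
python3 -m jog '[{"offset":[0,-0.08,0],"turn":0},{"offset":[0,-0.08,0],"turn":0}]'
```

```text
time_s: 14.3
eef_pos: [0.6166, 0.0381, 0.0296]
tcp_rot: [0.718, 0.696, 0.0, -0.0]
wrist_force: [0.2, 1.8, 0.0]
grip_width: 0.0005
grasp_force: 0.9
time_s: 14.47
eef_pos: [0.6166, 0.0379, 0.0296]
tcp_rot: [0.718, 0.696, 0.001, -0.001]
wrist_force: [-0.0, 4.3, -1.3]
grip_width: 0.0002
grasp_force: 2.0
time_s: 14.63
eef_pos: [0.6166, 0.0378, 0.0296]
tcp_rot: [0.718, 0.696, 0.001, -0.001]
wrist_force: [-0.4, 5.6, -1.0]
grip_width: 0.0004
grasp_force: 2.8
```

```bash
python3 -m jog '[{"offset":[0,-0.08,0],"turn":0},{"offset":[0,-0.08,0],"turn":0}]'
python3 -m jog '[{"offset":[0,-0.08,0],"turn":0},{"offset":[0,-0.08,0],"turn":0}]'
python3 -m jog '[{"offset":[0,-0.06,0],"turn":0},{"offset":[0,-0.06,0],"turn":0}]'
```

```text
time_s: 14.8
eef_pos: [0.6166, 0.0378, 0.0296]
tcp_rot: [0.718, 0.696, 0.001, -0.001]
wrist_force: [1.1, 7.3, -0.2]
grip_width: 0.0007
grasp_force: 3.4
time_s: 14.97
eef_pos: [0.6166, 0.0377, 0.0296]
tcp_rot: [0.718, 0.696, 0.001, -0.002]
wrist_force: [0.8, 7.8, -0.1]
grip_width: 0.0003
grasp_force: 3.9
time_s: 15.13
eef_pos: [0.6166, 0.0376, 0.0295]
tcp_rot: [0.717, 0.697, 0.001, -0.002]
wrist_force: [0.2, 8.5, -0.4]
grip_width: 0.0008
grasp_force: 4.3
```

```bash
python3 -m jog '[{"offset":[0,-0.08,0],"turn":0},{"offset":[0,-0.08,0],"turn":0}]'
python3 -m jog '[{"offset":[0,-0.08,0],"turn":0},{"offset":[0,-0.08,0],"turn":0}]'
python3 -m jog '[{"offset":[0,-0.06,0],"turn":0},{"offset":[0,-0.06,0],"turn":0}]'
python3 -m jog '[{"offset":[0,-0.0,0],"turn":0},{"offset":[0,0,0],"turn":0}]'
```

```text
time_s: 15.3
eef_pos: [0.6166, 0.0376, 0.0295]
tcp_rot: [0.717, 0.697, 0.002, -0.002]
wrist_force: [-0.5, 9.3, 0.4]
grip_width: 0.0004
grasp_force: 4.9
time_s: 15.47
eef_pos: [0.6166, 0.0375, 0.0295]
tcp_rot: [0.717, 0.697, 0.002, -0.003]
wrist_force: [0.9, 11.6, 0.1]
grip_width: 0.0003
grasp_force: 5.4
time_s: 15.63
eef_pos: [0.6166, 0.0374, 0.0295]
tcp_rot: [0.717, 0.697, 0.002, -0.003]
wrist_force: [0.0, 11.5, 0.2]
grip_width: 0.0001
grasp_force: 5.9
time_s: 15.8
eef_pos: [0.6166, 0.0375, 0.0295]
tcp_rot: [0.717, 0.697, 0.002, -0.003]
wrist_force: [0.4, 11.5, -0.4]
grip_width: 0.0005
grasp_force: 5.8
```

```bash
python3 -m jog '[{"offset":[0,-0.06,0],"turn":0},{"offset":[0,-0.06,0],"turn":0}]'
python3 -m jog '[{"offset":[0,-0.05,0],"turn":0},{"offset":[0,-0.05,0],"turn":0}]'
```

```text
time_s: 15.97
eef_pos: [0.6165, 0.0374, 0.0295]
tcp_rot: [0.717, 0.697, 0.002, -0.003]
wrist_force: [-1.3, 12.7, -0.2]
grip_width: 0.0005
grasp_force: 6.3
time_s: 16.13
eef_pos: [0.6165, 0.0374, 0.0295]
tcp_rot: [0.717, 0.697, 0.003, -0.003]
wrist_force: [-0.6, 13.3, -0.2]
grip_width: 0.0004
grasp_force: 6.6
```

```bash
python3 -m jog '[{"offset":[0,0.8,0],"turn":0},{"offset":[0,2.5,0],"turn":0},{"offset":[0,2.5,4],"turn":0},{"offset":[0,2.5,8],"turn":0},{"offset":[-0.1,-0.5,9.5],"turn":0},{"offset":[-0.2,-4.5,9.5],"turn":0},{"offset":[-0.3,-8.5,9.5],"turn":0},{"offset":[-0.4,-12.5,9.5],"turn":0}]'
python3 -m jog '[{"offset":[-0.1,-3.8,0],"turn":0},{"offset":[-0.1,-4.5,0],"turn":0},{"offset":[-0.1,-4.5,0],"turn":0},{"offset":[-0.1,-4.5,0],"turn":0}]'
python3 - <<'E'
from get import *
print(state()["eef_pos"])
for n in("top","side"):
    f=grab_frame(n);r=[q for q in cut_out(f,"clip_left")+cut_out(f,"housing")];print(n,[(round(q["p"],2),q["rect"],q["pixels"].sum()) for q in r])
    cv2.imwrite(f"pics/raw_{n}.png",f["image"][...,::-1])
    # expected outer ridge edge of left clip, shut vs 0.3, at lid (.6143,-.0512,-.03)
    for th in(0,.3,.5):
        c,s=np.cos(th),np.sin(th);o=.069+.0085*c+.025*s;z=.062-.025*c+.0085*s
        print(th,proj(f,[[.6143+.03*o+q,-.0512+o,z] for q in(-.021,.021)]).round(1).tolist())
f=cv2.imread("pics/raw_top.png")[140:215,265:350];g=cv2.imread("pics/raw_side.png")[150:230,260:350]
cv2.imwrite("pics/z6.png",np.hstack([cv2.resize(f,(400,400),interpolation=cv2.INTER_CUBIC),cv2.resize(g,(400,400),interpolation=cv2.INTER_CUBIC)]))
E
```

```text
time_s: 16.8
eef_pos: [0.6123, -0.0977, 0.1254]
tcp_rot: [0.718, 0.696, -0.0, 0.001]
wrist_force: [-0.3, -0.9, -0.4]
grip_width: 0.0004
grasp_force: 0.0
time_s: 17.13
eef_pos: [0.6112, -0.1405, 0.1245]
tcp_rot: [0.719, 0.695, -0.0, -0.0]
wrist_force: [0.8, 0.2, -0.6]
grip_width: 0.0008
grasp_force: 0.0
[ 0.61117333 -0.14051533  0.12451019]
top [(0.66, [279.6, 162.1, 296.9, 195.9], np.int64(110)), (0.25, [278.4, 147.4, 318.7, 191.5], np.int64(1134))]
0 [[280.6, 183.8], [280.5, 168.6]]
0.3 [[277.9, 183.5], [277.8, 168.3]]
0.5 [[276.4, 183.4], [276.2, 168.1]]
side [(0.59, [276.2, 175.6, 283.8, 182.2], np.int64(35))]
0 [[274.6, 189.0], [281.4, 178.9]]
0.3 [[272.2, 187.3], [279.0, 177.2]]
0.5 [[270.7, 185.9], [277.6, 175.8]]
```

View pics/z6.png

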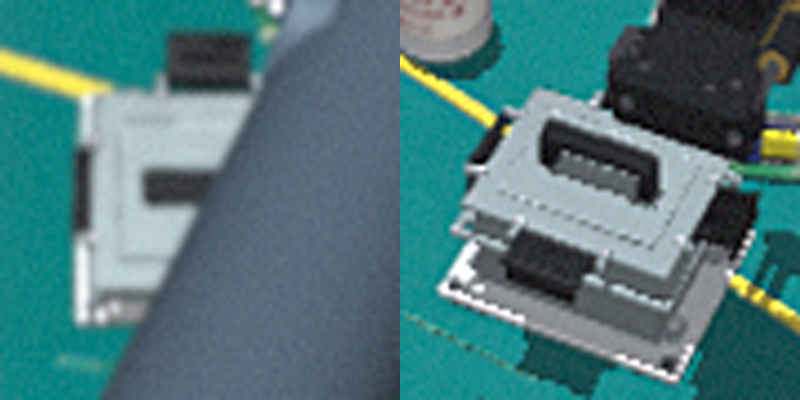

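The left clip now shows as a thin dark strip at (82,190) in the top crop. Its outer edge is at about px 281, against 280.6 predicted for shut, so it's home. Next is the right clip.

```bash
python3 -m jog '[{"offset":[0.05,0.25,-2],"turn":0},{"offset":[0.05,0.25,-4],"turn":0},{"offset":[0.05,0.25,-4.6],"turn":0},{"offset":[0.05,0.25,-4.6],"turn":0}]'
python3 -m jog '[{"offset":[0,0,-0.3],"turn":0},{"offset":[0,0,-0.6],"turn":0}]'
python3 -m jog '[{"offset":[0,0,-0.3],"turn":0},{"offset":[0,0,-0.6],"turn":0}]'
python3 -m jog '[{"offset":[0,0,-0.2],"turn":0},{"offset":[0,0.05,-0.4],"turn":0}]'
python3 -m jog '[{"offset":[0,0,-0.2],"turn":0},{"offset":[0,0.05,-0.4],"turn":0}]'
python3 -m jog '[{"offset":[0,0,-0.2],"turn":0},{"offset":[0,0.05,-0.4],"turn":0}]'
```

```text
time_s: 17.77
eef_pos: [0.6108, -0.1362, 0.0769]
tcp_rot: [0.718, 0.696, -0.001, -0.002]
wrist_force: [1.6, -0.2, 0.2]
grip_width: 0.0005
grasp_force: 0.0
time_s: 17.93
eef_pos: [0.613, -0.1376, 0.0736]
tcp_rot: [0.718, 0.696, 0.001, 0.001]
wrist_force: [1.1, -0.1, 0.4]
grip_width: 0.0006
grasp_force: 0.0
time_s: 18.1
eef_pos: [0.6127, -0.1377, 0.0673]
tcp_rot: [0.718, 0.696, 0.0, 0.001]
wrist_force: [0.4, -0.9, 2.4]
grip_width: 0.0002
grasp_force: 1.3
time_s: 18.27
eef_pos: [0.6126, -0.1384, 0.0632]
tcp_rot: [0.719, 0.695, -0.0, 0.001]
wrist_force: [1.0, -4.1, 2.3]
grip_width: 0.0008
grasp_force: 1.9
time_s: 18.43
eef_pos: [0.6123, -0.1379, 0.0589]
tcp_rot: [0.719, 0.695, -0.0, 0.001]
wrist_force: [-0.1, -4.5, 0.1]
grip_width: 0.0003
grasp_force: 2.0
time_s: 18.6
eef_pos: [0.6122, -0.1361, 0.0546]
tcp_rot: [0.719, 0.696, 0.0, 0.0]
wrist_force: [0.2, -3.4, 2.6]
grip_width: 0.0002
grasp_force: 2.7
```

Same behaviour as the left clip. One more bit down, then out, below, and creep in.

```bash
python3 -m jog '[{"offset":[0,0.05,-0.2],"turn":0},{"offset":[0,0.1,-0.4],"turn":0}]'
python3 -m jog '[{"offset":[0,-0.6,0],"turn":0},{"offset":[0,-1.8,0],"turn":0},{"offset":[0,-1.8,-1],"turn":0},{"offset":[0,-1.8,-2.1],"turn":0},{"offset":[0,-1.8,-2.1],"turn":0}]'
python3 -m jog '[{"offset":[0,0.2,0],"turn":0},{"offset":[0,0.4,0],"turn":0}]'
python3 -m jog '[{"offset":[0,0.2,0],"turn":0},{"offset":[0,0.3,0],"turn":0}]'
python3 -m jog '[{"offset":[0,0.1,0],"turn":0},{"offset":[0,0.2,0],"turn":0}]'
```

```text
time_s: 18.77
eef_pos: [0.6121, -0.136, 0.0507]
tcp_rot: [0.719, 0.696, -0.0, 0.001]
wrist_force: [-0.5, -5.9, 3.8]
grip_width: 0.0002
grasp_force: 3.0
time_s: 19.18
eef_pos: [0.61, -0.1515, 0.0265]
tcp_rot: [0.718, 0.696, -0.001, -0.003]
wrist_force: [-0.4, 0.6, -0.8]
grip_width: 0.0007
grasp_force: 0.0
time_s: 19.35
eef_pos: [0.6119, -0.1481, 0.0291]
tcp_rot: [0.718, 0.696, -0.0, -0.001]
wrist_force: [0.9, 0.3, 0.4]
grip_width: 0.0006
grasp_force: 0.0
time_s: 19.52
eef_pos: [0.6124, -0.1449, 0.0299]
tcp_rot: [0.718, 0.696, 0.0, 0.0]
wrist_force: [0.8, -0.0, -0.5]
grip_width: 0.0004
grasp_force: 0.0
time_s: 19.68
eef_pos: [0.6123, -0.1435, 0.0299]
tcp_rot: [0.718, 0.696, 0.0, 0.0]
wrist_force: [-0.8, 0.5, -0.4]
grip_width: 0.0006
grasp_force: 0.0
```

```bash
for i in 1; do python3 -m jog '[{"offset":[0,0.1,0],"turn":0},{"offset":[0,0.1,0],"turn":0}]'; done
python3 -m jog '[{"offset":[0,0.1,0],"turn":0},{"offset":[0,0.1,0],"turn":0}]'
python3 -m jog '[{"offset":[0,0.08,0],"turn":0},{"offset":[0,0.08,0],"turn":0}]'
python3 -m jog '[{"offset":[0,0.08,0],"turn":0},{"offset":[0,0.08,0],"turn":0}]'
python3 -m jog '[{"offset":[0,0.08,0],"turn":0},{"offset":[0,0.08,0],"turn":0}]'
```

```text
time_s: 19.85
eef_pos: [0.6122, -0.1425, 0.0298]
tcp_rot: [0.718, 0.696, 0.0, 0.0]
wrist_force: [-0.4, -0.2, 0.1]
grip_width: 0.0007
grasp_force: 0.0
time_s: 20.02
eef_pos: [0.6121, -0.1417, 0.0297]
tcp_rot: [0.718, 0.696, 0.0, -0.0]
wrist_force: [0.5, -0.2, -0.3]
grip_width: 0.0004
grasp_force: 0.0
time_s: 20.18
eef_pos: [0.6121, -0.1409, 0.0296]
tcp_rot: [0.718, 0.696, 0.0, -0.0]
wrist_force: [0.2, -1.2, 0.1]
grip_width: 0.0007
grasp_force: 0.0
time_s: 20.35
eef_pos: [0.6121, -0.1401, 0.0296]
tcp_rot: [0.718, 0.696, 0.0, -0.0]
wrist_force: [-0.2, 0.1, 0.4]
grip_width: 0.0004
grasp_force: 0.0
time_s: 20.52
eef_pos: [0.6121, -0.1392, 0.0296]
tcp_rot: [0.718, 0.696, 0.0, -0.0]
wrist_force: [0.0, -0.3, 0.6]
grip_width: 0.0003
grasp_force: 0.0
```

```bash
python3 -m jog '[{"offset":[0,0.08,0],"turn":0},{"offset":[0,0.08,0],"turn":0}]'
python3 -m jog '[{"offset":[0,0.08,0],"turn":0},{"offset":[0,0.08,0],"turn":0}]'
python3 -m jog '[{"offset":[0,0.08,0],"turn":0},{"offset":[0,0.08,0],"turn":0}]'
python3 -m jog '[{"offset":[0,0.08,0],"turn":0},{"offset":[0,0.08,0],"turn":0}]'
```

```text
time_s: 20.68
eef_pos: [0.6121, -0.1384, 0.0296]
tcp_rot: [0.718, 0.696, 0.0, -0.0]
wrist_force: [-0.2, 0.3, 1.3]
grip_width: 0.0005
grasp_force: 0.0
time_s: 20.85
eef_pos: [0.6121, -0.1382, 0.0297]
tcp_rot: [0.718, 0.696, -0.0, 0.0]
wrist_force: [-0.7, -1.4, -0.4]
grip_width: 0.0001
grasp_force: 0.5
time_s: 21.02
eef_pos: [0.612, -0.1381, 0.0297]
tcp_rot: [0.719, 0.695, -0.0, 0.001]
wrist_force: [0.3, -3.3, -0.8]
grip_width: 0.0004
grasp_force: 1.4
time_s: 21.18
eef_pos: [0.612, -0.1379, 0.0298]
tcp_rot: [0.719, 0.695, -0.001, 0.001]
wrist_force: [0.6, -5.1, -0.9]
grip_width: 0.0004
grasp_force: 2.6
```

```bash
python3 -m jog '[{"offset":[0,0.1,0],"turn":0},{"offset":[0,0.1,0],"turn":0}]'
python3 -m jog '[{"offset":[0,0.1,0],"turn":0},{"offset":[0,0.1,0],"turn":0}]'
python3 -m jog '[{"offset":[0,0.1,0],"turn":0},{"offset":[0,0.1,0],"turn":0}]'
python3 -m jog '[{"offset":[0,0.08,0],"turn":0},{"offset":[0,0.08,0],"turn":0}]'
```

```text
time_s: 21.35
eef_pos: [0.612, -0.1377, 0.0298]
tcp_rot: [0.719, 0.695, -0.001, 0.001]
wrist_force: [0.8, -7.0, -0.9]
grip_width: 0.0004
grasp_force: 3.1
time_s: 21.52
eef_pos: [0.6119, -0.1374, 0.0299]
tcp_rot: [0.719, 0.695, -0.001, 0.002]
wrist_force: [0.2, -7.1, -0.6]
grip_width: 0.001
grasp_force: 3.7
time_s: 21.68
eef_pos: [0.6119, -0.137, 0.03]
tcp_rot: [0.719, 0.695, -0.001, 0.002]
wrist_force: [-0.6, -9.2, -1.5]
grip_width: 0.0004
grasp_force: 4.1
time_s: 21.85
eef_pos: [0.6118, -0.1368, 0.03]
tcp_rot: [0.719, 0.695, -0.002, 0.002]
wrist_force: [0.7, -8.8, -0.8]
grip_width: 0.0004
grasp_force: 4.6
```

```bash
python3 -m jog '[{"offset":[0,0.08,0],"turn":0},{"offset":[0,0.08,0],"turn":0}]'
python3 -m jog '[{"offset":[0,0.08,0],"turn":0},{"offset":[0,0.08,0],"turn":0}]'
python3 -m jog '[{"offset":[0,0.06,0],"turn":0},{"offset":[0,0.06,0],"turn":0}]'
```

```text
time_s: 22.02
eef_pos: [0.6119, -0.1368, 0.0301]
tcp_rot: [0.719, 0.695, -0.002, 0.003]
wrist_force: [-0.4, -9.8, -1.3]
grip_width: 0.0002
grasp_force: 5.1
time_s: 22.18
eef_pos: [0.612, -0.1366, 0.0302]
tcp_rot: [0.719, 0.695, -0.002, 0.003]
wrist_force: [-0.0, -11.4, -2.1]
grip_width: 0.0001
grasp_force: 5.7
time_s: 22.35
eef_pos: [0.612, -0.1366, 0.0302]
tcp_rot: [0.72, 0.694, -0.002, 0.004]
wrist_force: [0.2, -11.6, -1.2]
grip_width: 0.0007
grasp_force: 6.1
```

```bash
python3 -m jog '[{"offset":[0,0.08,0],"turn":0},{"offset":[0,0.08,0],"turn":0}]'
python3 -m jog '[{"offset":[0,-0.8,0],"turn":0},{"offset":[0,-2.5,0],"turn":0},{"offset":[0,-2.5,4],"turn":0},{"offset":[0,-2.5,8],"turn":0},{"offset":[0,-2.5,9],"turn":0},{"offset":[0,-2.5,9],"turn":0}]'
python3 -c "
from h import *
s=state();print(s['joint_pos'],s['eef_pos'])
f=grab_frame('top')
for q in cut_out(f,'clip_right')+cut_out(f,'lid'): print(q['p'],q['rect'])"
```

```text
time_s: 22.52
eef_pos: [0.6121, -0.1366, 0.0303]
tcp_rot: [0.72, 0.694, -0.002, 0.004]
wrist_force: [1.4, -13.4, -1.0]
grip_width: 0.0005
grasp_force: 6.6
time_s: 23.02
eef_pos: [0.6147, -0.1539, 0.1235]
tcp_rot: [0.718, 0.696, 0.003, 0.002]
wrist_force: [0.5, -0.4, -0.0]
grip_width: 0.0001
grasp_force: 0.0
[-0.21449534  0.54224288  0.5549408   1.7656989  -0.35088142  0.92604935
  0.457094  ] [ 0.6147073  -0.1539123   0.12352198]
0.62 [280.5, 147.3, 323.8, 199.6]
```

```bash
python3 -m jog '[{"offset":[-1,1.5,0],"turn":-0.12},{"offset":[-2,3,0],"turn":-0.24},{"offset":[-3,4.5,0],"turn":-0.36},{"offset":[-4,6,0],"turn":-0.48},{"offset":[-5,7.5,0],"turn":-0.6},{"offset":[-6,9,0],"turn":-0.72},{"offset":[-7,10.4,0],"turn":-0.84},{"offset":[-7.2,10.4,0],"turn":-0.96}]'
python3 -m jog '[{"offset":[0,0,0],"turn":-0.12},{"offset":[0,0,0],"turn":-0.24},{"offset":[0,0,0],"turn":-0.36},{"offset":[0,0,0],"turn":-0.48},{"offset":[0,0,0],"turn":-0.61},{"offset":[0,0,0],"turn":-0.61},{"offset":[0,0,0],"turn":-0.61}]'
```

```text
time_s: 23.83
eef_pos: [0.537, -0.0462, 0.1173]
tcp_rot: [0.959, 0.285, -0.003, -0.002]
wrist_force: [-0.8, 0.5, 0.2]
grip_width: 0.0005
grasp_force: 0.0
time_s: 24.42
eef_pos: [0.5391, -0.0499, 0.1182]
tcp_rot: [1.0, -0.014, -0.001, 0.0]
wrist_force: [-0.1, 0.6, 0.0]
grip_width: 0.0003
grasp_force: 0.0
```

```bash
python3 -m jog '[{"offset":[0.33,0.13,-1],"turn":0},{"offset":[0.33,0.13,-3],"turn":0},{"offset":[0.33,0.13,-4.1],"turn":0},{"offset":[0.33,0.13,-4.1],"turn":0}]'
python3 -m jog '[{"offset":[0,0,-0.2],"turn":0},{"offset":[0,0,-0.4],"turn":0}]'
python3 -m jog '[{"offset":[0,0,-0.2],"turn":0},{"offset":[0,0,-0.5],"turn":0}]'
python3 -m jog '[{"offset":[0,0,-0.2],"turn":0},{"offset":[0.05,0,-0.4],"turn":0}]'
python3 -m jog '[{"offset":[0,0,-0.2],"turn":0},{"offset":[0.05,0,-0.4],"turn":0}]'
```

```text
time_s: 24.75
eef_pos: [0.5413, -0.0485, 0.0759]
tcp_rot: [1.0, -0.015, -0.003, -0.0]
wrist_force: [0.1, 0.7, -0.1]
grip_width: 0.0008
grasp_force: 0.0
time_s: 24.92
eef_pos: [0.5437, -0.0495, 0.0749]
tcp_rot: [1.0, -0.016, 0.0, 0.0]
wrist_force: [-0.6, 0.2, -0.7]
grip_width: 0.0006
grasp_force: 0.0
time_s: 25.08
eef_pos: [0.5439, -0.0492, 0.0701]
tcp_rot: [1.0, -0.016, 0.001, -0.0]
wrist_force: [-0.5, -0.7, -0.3]
grip_width: 0.0008
grasp_force: 0.0
time_s: 25.25
eef_pos: [0.5432, -0.0494, 0.0658]
tcp_rot: [1.0, -0.016, -0.001, -0.0]
wrist_force: [-4.0, -0.7, 5.5]
grip_width: 0.0002
grasp_force: 3.5
time_s: 25.42
eef_pos: [0.5419, -0.0495, 0.0613]
tcp_rot: [1.0, -0.016, -0.002, -0.0]
wrist_force: [-6.0, -1.2, 3.1]
grip_width: 0.0001
grasp_force: 3.2
```

```bash
python3 -m jog '[{"offset":[0,0,-0.2],"turn":0},{"offset":[0.05,0,-0.4],"turn":0}]'
python3 -m jog '[{"offset":[0.03,0,-0.2],"turn":0},{"offset":[0.05,0,-0.4],"turn":0}]'
python3 -m jog '[{"offset":[0.03,0,-0.2],"turn":0},{"offset":[0.05,0,-0.3],"turn":0}]'
```

```text
time_s: 25.58
eef_pos: [0.5424, -0.0495, 0.0571]
tcp_rot: [1.0, -0.016, -0.002, -0.0]
wrist_force: [-6.6, -0.1, 4.2]
grip_width: 0.0005
grasp_force: 3.4
time_s: 25.75
eef_pos: [0.5423, -0.049, 0.0529]
tcp_rot: [1.0, -0.016, -0.003, -0.001]
wrist_force: [-7.2, 0.5, 3.6]
grip_width: 0.0004
grasp_force: 3.5
time_s: 25.92
eef_pos: [0.5423, -0.0489, 0.0497]
tcp_rot: [1.0, -0.016, -0.004, -0.001]
wrist_force: [-8.4, 0.8, 3.6]
grip_width: 0.0005
grasp_force: 3.9
```

```bash
python3 -m jog '[{"offset":[-0.6,0,0],"turn":0},{"offset":[-1.8,0,0],"turn":0},{"offset":[-1.8,0,-1],"turn":0},{"offset":[-1.8,0,-2],"turn":0},{"offset":[-1.8,0,-2],"turn":0}]'
python3 -m jog '[{"offset":[0.2,0,0],"turn":0},{"offset":[0.4,0,0],"turn":0}]'
python3 -m jog '[{"offset":[0.2,0,0],"turn":0},{"offset":[0.3,0,0],"turn":0}]'
python3 -m jog '[{"offset":[0.1,0,0],"turn":0},{"offset":[0.2,0,0],"turn":0}]'
python3 -m jog '[{"offset":[0.1,0,0],"turn":0},{"offset":[0.1,0,0],"turn":0}]'
```

```text
time_s: 26.33
eef_pos: [0.5274, -0.0484, 0.0288]
tcp_rot: [1.0, -0.015, -0.001, -0.0]
wrist_force: [-0.5, 0.5, -0.2]
grip_width: 0.0004
grasp_force: 0.0
time_s: 26.5
eef_pos: [0.5326, -0.0493, 0.0305]
tcp_rot: [1.0, -0.016, 0.0, 0.0]
wrist_force: [-1.0, 0.4, 0.8]
grip_width: 0.0005
grasp_force: 0.0
time_s: 26.67
eef_pos: [0.5359, -0.0493, 0.0309]
tcp_rot: [1.0, -0.016, 0.001, 0.0]
wrist_force: [0.0, -0.6, 0.3]
grip_width: 0.0004
grasp_force: 0.0
time_s: 26.83
eef_pos: [0.5372, -0.0491, 0.0308]
tcp_rot: [1.0, -0.016, 0.0, 0.0]
wrist_force: [0.2, 0.5, 0.1]
grip_width: 0.0003
grasp_force: 0.0
time_s: 27.0
eef_pos: [0.5381, -0.0491, 0.0307]
tcp_rot: [1.0, -0.016, 0.0, 0.0]
wrist_force: [-0.3, 0.3, 0.9]
grip_width: 0.0005
grasp_force: 0.0
```

```bash
python3 -m jog '[{"offset":[0.1,0,0],"turn":0},{"offset":[0.1,0,0],"turn":0}]'
python3 -m jog '[{"offset":[0.1,0,0],"turn":0},{"offset":[0.1,0,0],"turn":0}]'
python3 -m jog '[{"offset":[0.1,0,0],"turn":0},{"offset":[0.1,0,0],"turn":0}]'
python3 -m jog '[{"offset":[0.08,0,0],"turn":0},{"offset":[0.08,0,0],"turn":0}]'
python3 -m jog '[{"offset":[0.08,0,0],"turn":0},{"offset":[0.08,0,0],"turn":0}]'
```

```text
time_s: 27.17
eef_pos: [0.539, -0.0491, 0.0307]
tcp_rot: [1.0, -0.016, 0.0, 0.0]
wrist_force: [-0.5, -0.3, 0.0]
grip_width: 0.0005
grasp_force: 0.0
time_s: 27.33
eef_pos: [0.5401, -0.0491, 0.0307]
tcp_rot: [1.0, -0.016, 0.0, 0.0]
wrist_force: [0.4, 0.6, -0.1]
grip_width: 0.0001
grasp_force: 0.0
time_s: 27.5
eef_pos: [0.5402, -0.0491, 0.0305]
tcp_rot: [1.0, -0.016, -0.001, -0.0]
wrist_force: [-1.0, 0.2, 1.0]
grip_width: 0.0006
grasp_force: 0.8
time_s: 27.67
eef_pos: [0.5404, -0.0491, 0.0303]
tcp_rot: [1.0, -0.016, -0.001, -0.0]
wrist_force: [-4.0, -0.3, 0.9]
grip_width: 0.0003
grasp_force: 1.9
time_s: 27.83
eef_pos: [0.5406, -0.0491, 0.0302]
tcp_rot: [1.0, -0.016, -0.002, -0.0]
wrist_force: [-5.5, 0.4, 3.3]
grip_width: 0.0003
grasp_force: 2.8
```

```bash
python3 -m jog '[{"offset":[0.1,0,0],"turn":0},{"offset":[0.1,0,0],"turn":0}]'
python3 -m jog '[{"offset":[0.1,0,0],"turn":0},{"offset":[0.1,0,0],"turn":0}]'
python3 -m jog '[{"offset":[0.08,0,0],"turn":0},{"offset":[0.08,0,0],"turn":0}]'
python3 -m jog '[{"offset":[0.08,0,0],"turn":0},{"offset":[0.08,0,0],"turn":0}]'
python3 -m jog '[{"offset":[0.06,0,0],"turn":0},{"offset":[0.06,0,0],"turn":0}]'
```

```text
time_s: 28.0
eef_pos: [0.5407, -0.049, 0.03]
tcp_rot: [1.0, -0.016, -0.003, -0.001]
wrist_force: [-6.4, -0.3, 2.1]
grip_width: 0.0007
grasp_force: 3.6
time_s: 28.17
eef_pos: [0.5408, -0.049, 0.0298]
tcp_rot: [1.0, -0.016, -0.004, -0.001]
wrist_force: [-8.6, -0.6, 3.6]
grip_width: 0.0003
grasp_force: 4.3
time_s: 28.33
eef_pos: [0.5409, -0.049, 0.0297]
tcp_rot: [1.0, -0.016, -0.004, -0.001]
wrist_force: [-10.3, -0.3, 3.8]
grip_width: 0.0003
grasp_force: 4.9
time_s: 28.5
eef_pos: [0.541, -0.049, 0.0295]
tcp_rot: [1.0, -0.016, -0.005, -0.001]
wrist_force: [-11.3, -0.1, 5.1]
grip_width: 0.0005
grasp_force: 5.6
time_s: 28.67
eef_pos: [0.5411, -0.049, 0.0294]
tcp_rot: [1.0, -0.016, -0.005, -0.001]
wrist_force: [-11.2, 0.4, 5.7]
grip_width: 0.0003
grasp_force: 6.0
```

```bash
python3 -m jog '[{"offset":[0.05,0,0],"turn":0},{"offset":[0.05,0,0],"turn":0}]'
python3 -m jog '[{"offset":[0.05,0,0.05],"turn":0},{"offset":[0.05,0,0.05],"turn":0}]'
```

```text
time_s: 28.83
eef_pos: [0.5411, -0.049, 0.0293]
tcp_rot: [1.0, -0.016, -0.006, -0.001]
wrist_force: [-12.6, -0.2, 5.8]
grip_width: 0.0003
grasp_force: 6.4
time_s: 29.0
eef_pos: [0.5411, -0.049, 0.0296]
tcp_rot: [1.0, -0.016, -0.006, -0.001]
wrist_force: [-13.3, -0.1, 4.7]
grip_width: 0.0002
grasp_force: 6.6
```

```bash
python3 -m jog '[{"offset":[-1.2,0,0],"turn":0},{"offset":[-3,0,0],"turn":0},{"offset":[-3,0,4],"turn":0},{"offset":[-3,0,8],"turn":0},{"offset":[0,-0.1,9.5],"turn":0},{"offset":[4,-0.2,9.5],"turn":0},{"offset":[8,-0.4,9.5],"turn":0},{"offset":[12,-0.4,9.5],"turn":0}]'
python3 -m jog '[{"offset":[1.8,0,0],"turn":0},{"offset":[1.8,0,0],"turn":0},{"offset":[1.8,0,0],"turn":0},{"offset":[1.8,0,0],"turn":0}]'
```

```text
time_s: 29.67
eef_pos: [0.6707, -0.0525, 0.1272]
tcp_rot: [1.0, -0.015, 0.002, -0.0]
wrist_force: [0.4, -1.1, 1.7]
grip_width: 0.0005
grasp_force: 0.0
time_s: 30.0
eef_pos: [0.685, -0.0535, 0.126]
tcp_rot: [1.0, -0.016, -0.0, 0.0]
wrist_force: [0.1, 0.0, -0.1]
grip_width: 0.0004
grasp_force: 0.0
```

```bash
python3 -m jog '[{"offset":[0.2,0,-2],"turn":0},{"offset":[0.2,0,-4],"turn":0},{"offset":[0.2,0,-4.7],"turn":0},{"offset":[0.2,0,-4.7],"turn":0}]'
python3 -m jog '[{"offset":[0,0,-0.3],"turn":0},{"offset":[0,0,-0.5],"turn":0}]'
python3 -m jog '[{"offset":[0,0,-0.2],"turn":0},{"offset":[0,0,-0.4],"turn":0}]'
python3 -m jog '[{"offset":[0,0,-0.2],"turn":0},{"offset":[-0.05,0,-0.4],"turn":0}]'
python3 -m jog '[{"offset":[0,0,-0.2],"turn":0},{"offset":[-0.05,0,-0.4],"turn":0}]'
```

```text
time_s: 30.33
eef_pos: [0.6855, -0.0525, 0.0774]
tcp_rot: [1.0, -0.016, -0.002, -0.0]
wrist_force: [0.1, 0.0, 0.3]
grip_width: 0.0002
grasp_force: 0.0
time_s: 30.5
eef_pos: [0.6881, -0.0534, 0.0753]
tcp_rot: [1.0, -0.016, 0.001, 0.0]
wrist_force: [-0.3, -0.1, 0.1]
grip_width: 0.0003
grasp_force: 0.0
time_s: 30.67
eef_pos: [0.6882, -0.0532, 0.071]
tcp_rot: [1.0, -0.016, 0.001, 0.0]
wrist_force: [-0.1, -0.6, 0.5]
grip_width: 0.0006
grasp_force: 0.3
time_s: 30.83
eef_pos: [0.6881, -0.0533, 0.0667]
tcp_rot: [1.0, -0.016, 0.001, 0.0]
wrist_force: [1.9, -0.6, 3.3]
grip_width: 0.0002
grasp_force: 1.9
time_s: 31.0
eef_pos: [0.6889, -0.0535, 0.0632]
tcp_rot: [1.0, -0.016, 0.003, 0.001]
wrist_force: [5.7, 0.1, 2.9]
grip_width: 0.0007
grasp_force: 2.7
```

```bash
python3 -m jog '[{"offset":[-0.05,0,-0.2],"turn":0},{"offset":[-0.1,0,-0.4],"turn":0}]'
python3 -m jog '[{"offset":[-0.05,0,-0.2],"turn":0},{"offset":[-0.1,0,-0.4],"turn":0}]'
python3 -m jog '[{"offset":[-0.05,0,-0.2],"turn":0},{"offset":[-0.05,0,-0.4],"turn":0}]'
```

```text
time_s: 31.17
eef_pos: [0.6884, -0.0536, 0.0591]
tcp_rot: [1.0, -0.015, 0.003, 0.001]
wrist_force: [6.0, -1.0, 0.1]
grip_width: 0.0005
grasp_force: 3.0
time_s: 31.33
eef_pos: [0.6874, -0.0536, 0.0552]
tcp_rot: [1.0, -0.016, 0.003, 0.001]
wrist_force: [5.8, -0.4, 3.5]
grip_width: 0.0003
grasp_force: 2.9
time_s: 31.5
eef_pos: [0.687, -0.0533, 0.0514]
tcp_rot: [1.0, -0.015, 0.003, 0.001]
wrist_force: [5.6, -1.5, 2.9]
grip_width: 0.0001
grasp_force: 3.0
```

```bash
python3 -m jog '[{"offset":[0.6,0,0],"turn":0},{"offset":[1.8,0,0],"turn":0},{"offset":[1.8,0,-1],"turn":0},{"offset":[1.8,0,-2.1],"turn":0},{"offset":[1.8,0,-2.1],"turn":0}]'
python3 -m jog '[{"offset":[-0.2,0,0],"turn":0},{"offset":[-0.4,0,0],"turn":0}]'
python3 -m jog '[{"offset":[-0.2,0,0],"turn":0},{"offset":[-0.3,0,0],"turn":0}]'
python3 -m jog '[{"offset":[-0.1,0,0],"turn":0},{"offset":[-0.2,0,0],"turn":0}]'
python3 -m jog '[{"offset":[-0.1,0,0],"turn":0},{"offset":[-0.1,0,0],"turn":0}]'
python3 -m jog '[{"offset":[-0.1,0,0],"turn":0},{"offset":[-0.1,0,0],"turn":0}]'
```

```text
time_s: 31.92
eef_pos: [0.6989, -0.0524, 0.0252]
tcp_rot: [1.0, -0.016, -0.004, -0.0]
wrist_force: [0.0, 1.5, -0.1]
grip_width: 0.0006
grasp_force: 0.0
time_s: 32.08
eef_pos: [0.6971, -0.0533, 0.0285]
tcp_rot: [1.0, -0.016, -0.001, 0.0]
wrist_force: [0.3, 0.1, 0.3]
grip_width: 0.0002
grasp_force: 0.0
time_s: 32.25
eef_pos: [0.6947, -0.0533, 0.0295]
tcp_rot: [1.0, -0.016, 0.0, -0.0]
wrist_force: [0.5, -0.5, -0.3]
grip_width: 0.0005
grasp_force: 0.0
time_s: 32.42
eef_pos: [0.6932, -0.0531, 0.0295]
tcp_rot: [1.0, -0.016, 0.0, -0.0]
wrist_force: [-0.3, 0.8, 0.0]
grip_width: 0.0008
grasp_force: 0.0
time_s: 32.58
eef_pos: [0.692, -0.0531, 0.0293]
tcp_rot: [1.0, -0.016, 0.0, -0.0]
wrist_force: [-0.8, -0.6, 0.4]
grip_width: 0.0004
grasp_force: 0.0
time_s: 32.75
eef_pos: [0.691, -0.0531, 0.0291]
tcp_rot: [1.0, -0.016, -0.0, -0.0]
wrist_force: [-0.3, -0.5, -0.7]
grip_width: 0.0008
grasp_force: 0.0
```

```bash
python3 -m jog '[{"offset":[-0.1,0,0],"turn":0},{"offset":[-0.1,0,0],"turn":0}]'
python3 -m jog '[{"offset":[-0.1,0,0],"turn":0},{"offset":[-0.1,0,0],"turn":0}]'
python3 -m jog '[{"offset":[-0.1,0,0],"turn":0},{"offset":[-0.1,0,0],"turn":0}]'
python3 -m jog '[{"offset":[-0.1,0,0],"turn":0},{"offset":[-0.1,0,0],"turn":0}]'
python3 -m jog '[{"offset":[-0.1,0,0],"turn":0},{"offset":[-0.1,0,0],"turn":0}]'
```

```text
time_s: 32.92
eef_pos: [0.69, -0.0531, 0.0291]
tcp_rot: [1.0, -0.016, -0.0, 0.0]
wrist_force: [0.4, 0.1, -0.2]
grip_width: 0.0005
grasp_force: 0.0
time_s: 33.08
eef_pos: [0.6892, -0.0531, 0.0291]
tcp_rot: [1.0, -0.016, 0.0, 0.0]
wrist_force: [0.4, 0.3, -0.2]
grip_width: 0.0005
grasp_force: 0.0
time_s: 33.25
eef_pos: [0.689, -0.0531, 0.0293]
tcp_rot: [1.0, -0.016, 0.001, 0.0]
wrist_force: [2.5, -1.4, -1.3]
grip_width: 0.0004
grasp_force: 1.4
time_s: 33.42
eef_pos: [0.6889, -0.0531, 0.0295]
tcp_rot: [1.0, -0.015, 0.002, 0.0]
wrist_force: [6.0, -0.8, -2.6]
grip_width: 0.0003
grasp_force: 2.7
time_s: 33.58
eef_pos: [0.6887, -0.0531, 0.0296]
tcp_rot: [1.0, -0.015, 0.003, 0.001]
wrist_force: [6.5, -0.9, -4.6]
grip_width: 0.0004
grasp_force: 3.4
```

```bash
python3 -m jog '[{"offset":[-0.1,0,0],"turn":0},{"offset":[-0.1,0,0],"turn":0}]'
python3 -m jog '[{"offset":[-0.08,0,0],"turn":0},{"offset":[-0.08,0,0],"turn":0}]'
python3 -m jog '[{"offset":[-0.08,0,0],"turn":0},{"offset":[-0.08,0,0],"turn":0}]'
python3 -m jog '[{"offset":[-0.06,0,0],"turn":0},{"offset":[-0.06,0,0],"turn":0}]'
python3 -m jog '[{"offset":[-0.06,0,0],"turn":0},{"offset":[-0.06,0,0],"turn":0}]'
```

```text
time_s: 33.75
eef_pos: [0.6884, -0.053, 0.0299]
tcp_rot: [1.0, -0.015, 0.004, 0.001]
wrist_force: [8.1, -0.3, -3.5]
grip_width: 0.0002
grasp_force: 4.0
time_s: 33.92
eef_pos: [0.6881, -0.0531, 0.0302]
tcp_rot: [1.0, -0.015, 0.004, 0.001]
wrist_force: [8.4, -0.8, -3.4]
grip_width: 0.0005
grasp_force: 4.3
time_s: 34.08
eef_pos: [0.6879, -0.0531, 0.0304]
tcp_rot: [1.0, -0.015, 0.005, 0.001]
wrist_force: [9.4, -0.3, -3.0]
grip_width: 0.0006
grasp_force: 4.8
time_s: 34.25
eef_pos: [0.6878, -0.0531, 0.0305]
tcp_rot: [1.0, -0.015, 0.005, 0.001]
wrist_force: [10.8, -1.4, -3.5]
grip_width: 0.0003
grasp_force: 5.3
time_s: 34.42
eef_pos: [0.6878, -0.053, 0.0306]
tcp_rot: [1.0, -0.015, 0.006, 0.001]
wrist_force: [11.9, -1.2, -3.6]
grip_width: 0.0008
grasp_force: 5.9
```

```bash
python3 -m jog '[{"offset":[-0.06,0,-0.05],"turn":0},{"offset":[-0.06,0,-0.05],"turn":0}]'
python3 -m jog '[{"offset":[-0.04,0,-0.05],"turn":0},{"offset":[-0.04,0,-0.05],"turn":0},{"offset":[-0.04,0,-0.05],"turn":0}]'
python3 -m jog '[{"offset":[1.2,0,0],"turn":0},{"offset":[2.5,0,0],"turn":0},{"offset":[2.5,0,4],"turn":0},{"offset":[2.5,1,8],"turn":0},{"offset":[2,5,9.5],"turn":0},{"offset":[1,9,9.5],"turn":0},{"offset":[0,13,9.5],"turn":0},{"offset":[-1,17,9.5],"turn":0}]'
python3 -m jog '[{"offset":[-1,4,1],"turn":0},{"offset":[-2,8,2],"turn":0}]'
python3 - <<'E'
from get import *
print(state()["eef_pos"])
f=grab_frame("top");g=grab_frame("side")
for n,F in(("top",f),("side",g)):
    for dx,dy,h in((1,0,.054),(-1,0,.054),(0,1,.069),(0,-1,.069)):
        o=h+.0085;q=[]
        for th in(0,.2):
            o=h+.0085*np.cos(th)+.025*np.sin(th);z=.061-.025*np.cos(th)+.0085*np.sin(th)
            q.append(proj(F,[[.6145+dx*o+.03*dy*o,-.0508+dy*o-.03*dx*o,z]])[0].round(1).tolist())
        print(n,dx,dy,q)
def crop(F,l,t,w,h): return cv2.resize(F["image"][t:t+h,l:l+w],None,fx=7,fy=7,interpolation=cv2.INTER_CUBIC)
a=crop(f,274,146,57,55);b=crop(g,266,166,57,55)
cv2.imwrite("pics/z7.png",np.hstack([a,b])[:,:,::-1])
E
```

```text
time_s: 34.58
eef_pos: [0.6878, -0.053, 0.0305]
tcp_rot: [1.0, -0.015, 0.006, 0.001]
wrist_force: [12.0, -1.2, -3.2]
grip_width: 0.0003
grasp_force: 6.1
time_s: 34.83
eef_pos: [0.6877, -0.053, 0.0304]
tcp_rot: [1.0, -0.015, 0.007, 0.001]
wrist_force: [12.2, 0.6, -0.7]
grip_width: 0.0004
grasp_force: 6.2
time_s: 35.5
eef_pos: [0.6702, 0.1183, 0.1236]
tcp_rot: [1.0, -0.016, -0.0, -0.0]
wrist_force: [0.5, 0.7, -0.5]
grip_width: 0.0006
grasp_force: 0.0
time_s: 35.67
eef_pos: [0.6496, 0.1972, 0.1423]
tcp_rot: [1.0, -0.016, -0.002, 0.0]
wrist_force: [1.5, 0.5, -0.2]
grip_width: 0.0006
grasp_force: 0.0
[0.64962    0.19716881 0.14226364]
top 1 0 [[309.0, 153.9], [309.0, 152.0]]
top -1 0 [[308.6, 199.1], [308.5, 200.8]]
top 0 1 [[280.4, 176.1], [278.6, 176.0]]
top 0 -1 [[337.2, 176.6], [339.0, 176.5]]
side 1 0 [[314.3, 177.7], [315.0, 176.0]]
side -1 0 [[294.0, 208.3], [293.2, 209.0]]
side 0 1 [[278.0, 184.1], [276.3, 183.0]]
side 0 -1 [[331.9, 201.2], [333.6, 201.2]]
```

View pics/z7.png

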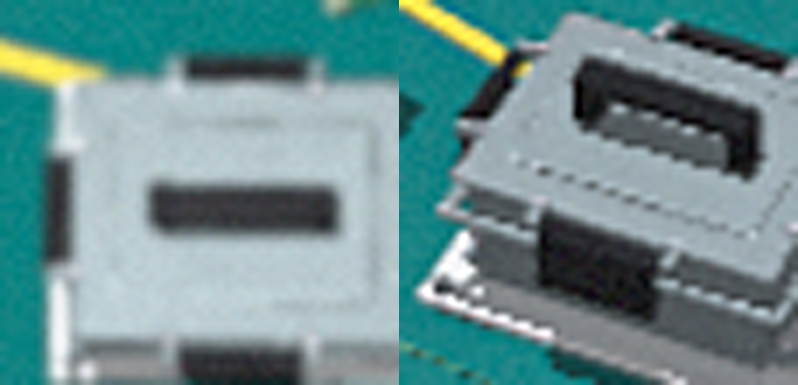

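The top crop shows the far (245,68), left (58,205) and near (240,360) clips as thin dark strips, and the side crop shows the near clip lying against the wall. The right clip falls outside the crop, so I'll check all four numerically.

Run:
```python
from get import *
I=np.mean([grab_frame("top")["image"].astype(float) for _ in range(3)],0)
f=grab_frame("top");J=I.sum(2)/3
print("left row u272-288",J[173:180,272:289].mean(0).round().astype(int))
print("right row u330-346",J[173:180,330:347].mean(0).round().astype(int))
print("far col v148-162",J[148:163,304:314].mean(1).round().astype(int))
print("near col v190-206",J[190:207,303:313].mean(1).round().astype(int))
# predicted edges
for dx,dy,h in((1,0,.054),(-1,0,.054),(0,1,.069),(0,-1,.069)):
    out=[]
    for th in(0,.1,.2,.3):
        o=h+.0085*np.cos(th)+.025*np.sin(th);z=.061-.025*np.cos(th)+.0085*np.sin(th)
        out.append(proj(f,[[.6143+dx*o+.03*dy*o,-.0508+dy*o-.03*dx*o,z]])[0][int(dx!=0)].round(1))
    print(dx,dy,out)
for n in("top","side"):
    for c in("clip_left","clip_right","clip_near","clip_far"):
        F=grab_frame(n);print(n,c,[(round(q["p"],2),q["rect"]) for q in cut_out(F,c)[:2]])
```

```text
left row u272-288 [ 91  90  90  90  92  91  93  85  68  54  53  80 140 189 200 199 198]
right row u330-346 [193 189 165 108  57  43  51  75 101 121 128 129 132 136 144 149 152]
far col v148-162 [ 89  89  90  89  89  80  67  48  53 116 177 196 195 193 184]
near col v190-206 [199 199 200 191 156 111  69  49  51  39  33  44  51  63  83  91  93]
1 0 [np.float64(153.9), np.float64(153.0), np.float64(152.1), np.float64(151.1)]
-1 0 [np.float64(199.2), np.float64(200.0), np.float64(200.9), np.float64(201.6)]
0 1 [np.float64(280.4), np.float64(279.5), np.float64(278.6), np.float64(277.7)]
0 -1 [np.float64(337.2), np.float64(338.1), np.float64(339.0), np.float64(339.8)]
top clip_left [(0.62, [279.9, 170.4, 286.2, 186.2])]
top clip_right [(0.45, [331.0, 170.5, 338.2, 181.1])]
top clip_near [(0.49, [301.4, 197.1, 316.5, 200.2])]
top clip_far [(0.28, [285.9, 158.9, 334.0, 199.7])]
side clip_left [(0.21, [180.3, 181.7, 224.6, 188.2])]
side clip_right []
side clip_near [(0.65, [286.2, 198.7, 302.1, 210.7])]
side clip_far [(0.39, [307.1, 168.4, 321.8, 176.8])]
```

```bash
python3 -c "
from rig import *
s=state();print(s['time_s'],s['wrist_force'],s['eef_pos']);print(job_done())"
```

```text
36.7667 [ 0.48997181 -0.74230177 -0.18050904] [0.65171582 0.1955069  0.14276751]
the job is handed in; nothing more can be done
None
```

The lid is on the seal and all four clips are folded down; I pressed each to a firm stop at about 12–14 N and handed in at 36.8 s. I judge them hooked from the push forces and the top-camera edges, where the far, left and right clips match the shut position; the near clip's edge was blurred by its shadow.

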